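# Slide the spares into the shelf rack

### The job

Put the spares away: slide the round steel tin, then the clear coin-cell box and last the grey doorbell unit through the open mouth of the white plastic rack on the shelf, all lying flat, one behind the other. Push the row in until you feel it come up firmly, but not hard, against the stop inside, so that no gaps are left between the three and the doorbell unit is wholly inside the mouth; then let go and leave the mug, and the bulb in the turntable caddy, undisturbed.

Things in the scene. Friction and masses are not known exactly. Their poses are not given: they have to be found in the camera images.
- rack: white plastic slide-in rack screwed to the shelf: straight lane 260 long, 70 wide between two walls 40 high and 5 thick, closed at the far end, open at the mouth; floor level with the shelf. Two guide wings 40 high flare out at the mouth, to x = -24, there 97 apart inside, 106 outside. Origin: centre of the mouth on the shelf surface; x points inward along the lane, y across, z up
- rack_slot (a point): point over the mouth's centre, 40 above the shelf, at the top of the lips. Along each wall's top a lip 11 wide and 4 thick reaches inward (underside 36 high), leaving an open slot 48 wide along the whole lane: closed fingertips can travel in it, but the three things are too wide to be laid in through it
- stop_zone (a point): middle, on the lane floor (x = 222 in the rack), of the zone where the stop's face may be: anywhere from 18 before to 18 beyond it, to be found by feel. The stop is a fixed rigid white crossbar 30 high. Sliding takes under about 3 N; press the row up with about 5 to 12 N for a moment (3 N or more must reach the tin); over 45 N is too hard
- tin: round flat steel tin, 60 diameter, 24 high, 0.08 to 0.17 kg; loose. Origin: centre of its underside, z up
- cellbox: clear plastic box of coin cells, 64 (x) by 58 (y) by 22 high, 0.07 to 0.14 kg; loose. Origin: centre of its underside, z up
- doorbell: grey plastic doorbell unit with a round push and three slits on top, 74 (x) by 60 (y) by 28 high, 0.10 to 0.20 kg; loose, lying on its back. It goes into the lane lengthwise (x along the lane, either end first). Origin: centre of its underside, z up
- mug: bystander: small enamelled white steel mug, 72 diameter, 70 high, handle at its +y side; loose. Origin: centre of its underside
- caddy: bystander: white plastic turntable caddy, 170 diameter, rim 40 high, centre post 122 high; fixed. Origin: centre of its underside
- bulb: bystander: golf-ball LED bulb, 45 diameter, 68 tall, standing cap down in a small cup of the caddy, top about 90 above the shelf; loose. Origin: centre of the cap's end

How it is judged (in metres and radians):
On the way, in this order (a step that is already met when the one before it is completed fails the run):
1. the tin lies flat wholly inside the mouth (x of tin in the frame of rack above 0.03 m and y of tin in the frame of rack between -0.014 and 0.014 m and angle between tin's own z axis and vertical below 0.12 rad and height (world z) of tin below 0.006 m), for 0.1 s.
2. the cell box lies flat wholly inside the mouth, the tin deeper in (x of tin in the frame of rack above 0.08 m and y of tin in the frame of rack between -0.014 and 0.014 m and angle between each of tin, cellbox's own z axis and vertical below 0.12 rad and height (world z) of each of tin, cellbox below 0.006 m and x of cellbox in the frame of rack above 0.029 m and y of cellbox in the frame of rack between -0.014 and 0.014 m), for 0.1 s.
3. all three are in, in order, and the row is pressed up against the stop: at least 3 N between neighbours for 0.15 s (x of tin in the frame of rack between 0.155 and 0.24 m and y of tin in the frame of rack between -0.014 and 0.014 m and angle between each of tin, cellbox, doorbell's own z axis and vertical below 0.12 rad and height (world z) of each of tin, cellbox, doorbell below 0.006 m and x of cellbox in the frame of rack above 0.095 m and y of cellbox in the frame of rack between -0.014 and 0.014 m and x of doorbell in the frame of rack above 0.035 m and y of doorbell in the frame of rack between -0.014 and 0.014 m and horizontal distance between tin and cellbox below 0.067 m and horizontal distance between cellbox and doorbell below 0.074 m and contact force between tin and cellbox above 3 N and contact force between cellbox and doorbell above 3 N), for 0.15 s.
At the end, for the whole second after the job is handed in: tin, cell box and doorbell unit lie flat in the lane in that order from the stop, wholly inside the mouth (about 2 mm), with gaps under about 4 mm (centres of tin and cell box under 67 mm apart, of cell box and doorbell unit under 74 mm), at rest (x of tin in the frame of rack between 0.155 and 0.24 m and y of tin in the frame of rack between -0.014 and 0.014 m and angle between each of tin, cellbox, doorbell's own z axis and vertical below 0.12 rad and height (world z) of each of tin, cellbox, doorbell below 0.006 m and x of cellbox in the frame of rack above 0.095 m and y of cellbox in the frame of rack between -0.014 and 0.014 m and x of doorbell in the frame of rack above 0.035 m and y of doorbell in the frame of rack between -0.014 and 0.014 m and horizontal distance between tin and cellbox below 0.067 m and horizontal distance between cellbox and doorbell below 0.074 m and linear speed of each of tin, cellbox, doorbell below 0.01 m/s); the robot touches nothing.
It fails at once if the row is rammed: more than 45 N between tin and cell box (contact force between tin and cellbox above 45 N).
It fails at once if the mug is shifted by more than 15 mm or tipped (distance of mug from where it was at the start of the episode above 0.015 m or angle between mug's own z axis and vertical above 0.25 rad).
It fails at once if the bulb is shifted by more than 15 mm (distance of bulb from where it was at the start of the episode above 0.015 m).
It also fails if it takes over 67 s, if anything falls off the work surface, if the arm or the gripper's body presses on something with over 40 N, if the wrist force passes 120 N, or if a joint passes its speed limit or range.

### The arm

A 6-joint arm with a two-finger parallel gripper is mounted at the origin on the work surface. World frame = base frame: x ahead of the robot, y to its left, z up, the work surface at z = 0. Lengths are in m, angles in degrees, forces in N, time in s.
With the tool pointing down it reaches from about 0.25 to 0.725 m from the base axis. Payload 9.7 kg.
Tool frame: the origin (TCP) lies at the very end of the fingers, on their centre line; the grasp point (between the pads) lies 19 mm behind it (bot.grip_point_offset is the z of the grasp point in the tool frame, in m); z points along the fingers, x is the direction in which the jaws open and shut, and the axes are right-handed (so a half turn about z gives the same grasp; the last joint's range is limited). The gripper opens to 85 mm and grips with 20 to 120 N. Pads are 22 mm wide; open, the fingers measure 114 mm over their backs; the gripper's body (76 mm by 85 mm) begins 54 mm behind the grasp point. The pads swing forward as they close: fully open they stand 13 mm farther back than shut.
Start: joints at [-67.437, 4.979, 10.078, 95.1, 0, 90], TCP at [0.211, -0.508, 0.231] pointing down, gripper open.
Joint ranges: [-179.16, 179.16], [-48.56, 103.87], [-65.8, 70.77], [-126.05, 130.52], [-82.76, 87.17], [-180, 180]. Speed limits (degrees/s): [127.2, 127.2, 147.25, 180, 180, 180].

### API

Orientations are given as [roll, pitch, yaw] about the fixed x, y, z axes, in that order (R = Rz(yaw) Ry(pitch) Rx(roll)).
In Python, from workcell import get_obs, viewer, job_done, bot gives the robot as it stands.
- The arm moves only by the shell command python3 -m handwheel 'ROWS' [FORCE]. ROWS is JSON, a list of rows, each a list of 5 numbers: the closure, from 0 (fully open) to 1 (shut), then the shift along the world's x, y, z in m, then the turn about the world's z in degrees. A call has 1 to 5 rows; each row is the pose to reach, as a shift and turn from the pose measured when the call began; what a row does not reach only later rows make up. A row lasts 1/10 s, in which the tool goes at most 50 mm and 8.59 degrees, less where a joint would pass 70% of its speed; a pose out of reach is approached as far as the arm can. A call with a gripper value outside its range is refused whole. The fingers move at their own pace and stop on an object; FORCE is the grip in N (left out, the last holds). Time passes only in rows, so rows that repeat a pose let the fingers close. It gives the time, the measured TCP pose, the force and the opening at its end, in the units of the state.
- get_obs(): the state, without advancing time (a new reading comes with each control period).
- viewer.camera(name): name is "side" or "top" or "wrist"; returns a dict with "color" (420x560x3 uint8, blue, green, red), "K" (3x3 intrinsics, pixels), "origin" and "orientation" of the camera in the world. Camera axes: x right, y down, z forward; pixel columns grow to the right and rows downward; lengths in m; the calibration is good to about 2 mm. A picture is of the moment at which its call begins. There is no depth.
- job_done(): hands the job in, once; it reports no verdict.
The state is a dict: "time": time; "q": joint angles; "qd": joint speeds; "joint_efforts": joint torques, N m; "ee_pos": TCP position; "tcp_rot": TCP orientation; "wrist_force": force on the tool from outside, world axes, zero at the start; "torque": the same for the moment, N m; "opening": finger opening in m.
Only numpy, scipy, OpenCV 4.12 (cv2) and the standard library are available. Lean on these libraries where they do the work, as an engineer would, in place of code of your own. Each camera call takes 0.05 s, during which the arm holds its last target.

## Working session

There is one attempt and no reset: what is moved stays moved. The work goes in short steps, Python scripts to look and compute and a shell command to move; the robot and the scene stay as the last step left them, time stands still between calls to the robot, and variables do not carry over. Pictures are saved under pics/ and viewed, and the job is handed in when it is done.

```bash
ls; mkdir -p pics
python3 - <<'E'
from workcell import get_obs, viewer, bot
import cv2
print(get_obs()); print(bot.grip_point_offset)
for n in ("side","top","wrist"):
    c=viewer.camera(n); cv2.imwrite(f"pics/{n}0.png",c["color"]); print(n,c["K"],c["origin"],c["orientation"])
E
```

```text
pics
{'time': 0.0, 'q': array([-6.74363169e+01,  5.01112660e+00,  1.00342936e+01,  9.50988953e+01,
       -8.92464479e-04,  8.99990950e+01]), 'qd': array([ 0.04852669, -0.01233857,  0.05561846,  0.08476693,  0.13178424,
        0.14779272]), 'joint_efforts': array([ 2.45891359e-03, -5.20392680e+01,  4.64802361e+01,  1.60681171e-02,
        1.26129103e-04,  4.30378591e-06]), 'ee_pos': array([ 0.21094995, -0.50769306,  0.23058137]), 'tcp_rot': array([ 1.79999109e+02,  7.57282433e-02, -6.74354119e+01]), 'wrist_force': array([ 0.13749521, -0.57807762, -0.57189743]), 'torque': array([ 0.03361786,  0.04503286, -0.02473982]), 'opening': 0.08532310250767701}
-0.0187
side [[393.90748671   0.         282.54825568]
 [  0.         393.90748671 209.83503348]
 [  0.           0.           1.        ]] [ 0.43966249 -0.6469696   0.56822549] [-129.23514702    1.20059683  -13.75615978]
top [[546.27587304   0.         281.65056253]
 [  0.         546.27587304 207.60415356]
 [  0.           0.           1.        ]] [ 0.36836106 -0.01834935  1.23644644] [-170.48137774   -0.82215586  -88.68765056]
wrist [[295.86341096   0.         277.33001367]
 [  0.         295.86341096 211.02675307]
 [  0.           0.           1.        ]] [ 0.28921272 -0.47686259  0.37310822] [ 1.60854279e+02 -3.98563609e-03 -6.74120114e+01]
```

View pics/side0.png

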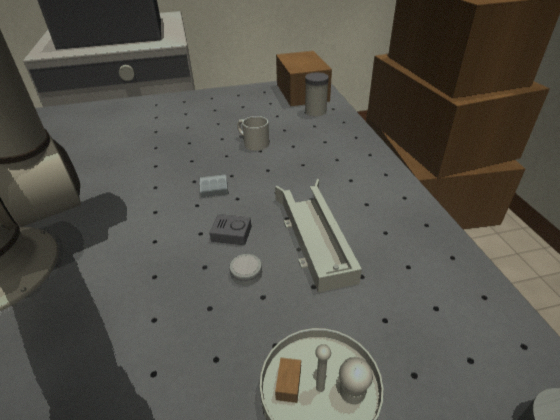

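View pics/top0.png

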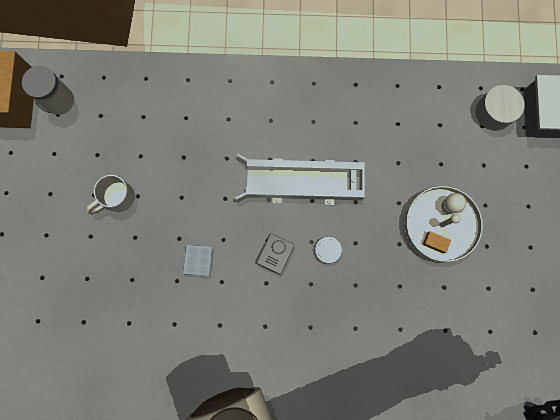

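View pics/wrist0.png

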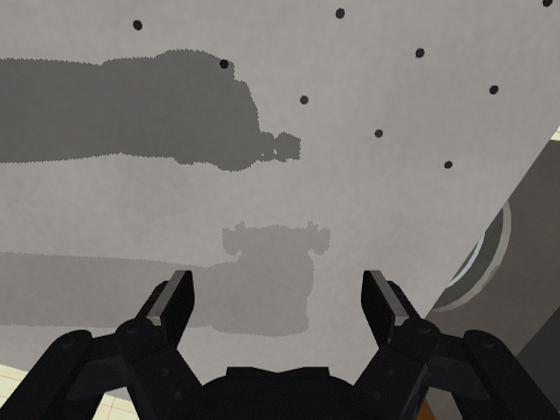

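```bash
cat > h.py <<'E'
import numpy as np, cv2
from scipy.spatial.transform import Rotation as R
from workcell import get_obs, viewer
def ray(c,u,v):
    d=R.from_euler('xyz',c["orientation"],degrees=True).as_matrix()@np.linalg.inv(c["K"])@np.array([u,v,1.])
    return np.array(c["origin"]),d
def onz(c,u,v,z):
    o,d=ray(c,u,v); return o+d*(z-o[2])/d[2]
def px(c,p):
    q=c["K"]@(R.from_euler('xyz',c["orientation"],degrees=True).as_matrix().T@(np.array(p)-c["origin"])); return q[:2]/q[2]
def crop(c,x0,y0,w,h,s,name):
    cv2.imwrite(name,cv2.resize(c["color"][y0:y0+h,x0:x0+w],None,fx=s,fy=s,interpolation=cv2.INTER_CUBIC))
E
python3 - <<'E'
from h import *
c=viewer.camera("top"); cv2.imwrite("pics/raw_top.png",c["color"])
crop(c,170,140,200,145,4,"pics/topcrop.png")
c=viewer.camera("side"); crop(c,190,165,180,130,4,"pics/sidecrop.png")
E
```

```text
(no output)
```

View pics/topcrop.png

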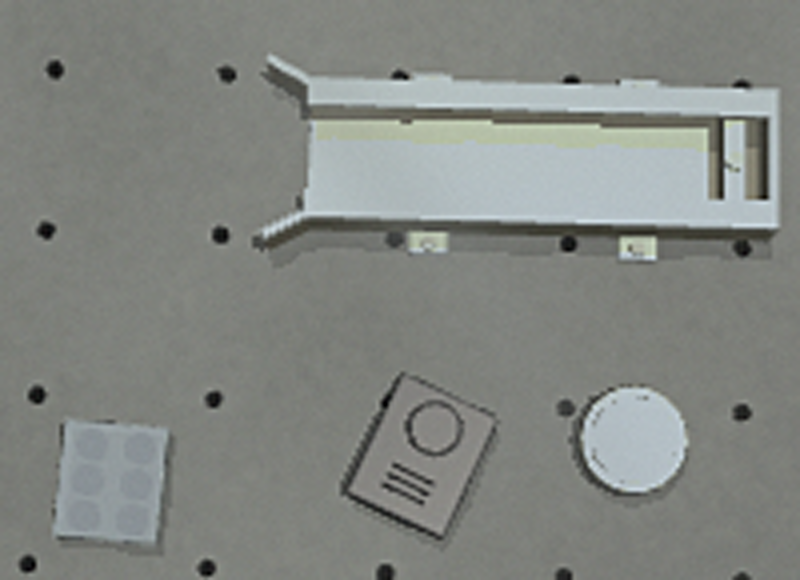

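View pics/sidecrop.png

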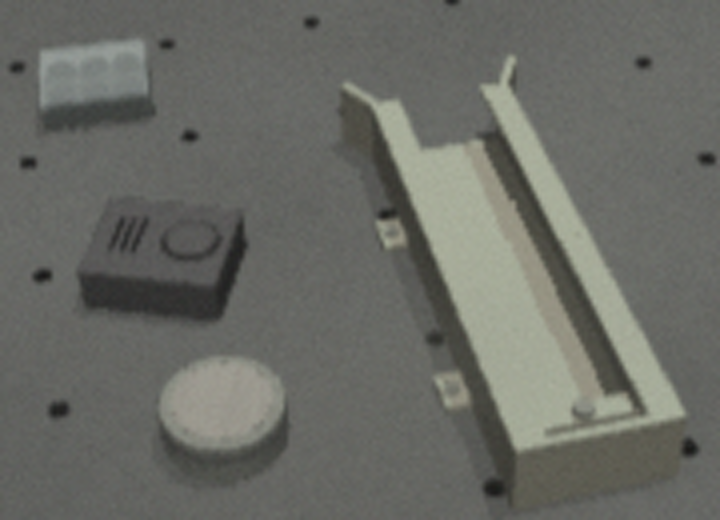

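Run:
```python
from h import *
c=viewer.camera("top"); 
U=lambda x,y:(170+(x+.5)/4-.5,140+(y+.5)/4-.5)
P=lambda x,y,z:onz(c,*U(x,y),z)
def rect(n,pts,z):
    w=np.array([P(x,y,z) for x,y in pts]); print(n,'ctr',w.mean(0).round(4))
    for i in range(4):
        d=w[(i+1)%4]-w[i]; print('  len',round(np.linalg.norm(d)*1e3,1),'ang',round(np.degrees(np.arctan2(d[1],d[0])),1))
rect('bell',[(404,374),(497,415),(441,539),(343,491)],.028)
rect('box',[(66,420),(169,430),(157,543),(55,535)],.022)
g=cv2.cvtColor(c["color"],cv2.COLOR_BGR2GRAY)
big=cv2.resize(g[140:285,170:370],None,fx=4,fy=4,interpolation=cv2.INTER_CUBIC)
m=(big>165).astype(np.uint8)
cs,_=cv2.findContours(m,cv2.RETR_EXTERNAL,cv2.CHAIN_APPROX_NONE)
for k in cs:
    if cv2.contourArea(k)>3000:
        (x,y),r=cv2.minEnclosingCircle(k); print('blob',cv2.contourArea(k),x,y,r,cv2.boundingRect(k), cv2.minAreaRect(k), P(x,y,.024), 'r', np.linalg.norm(P(x+r,y,.024)-P(x,y,.024)))
cv2.imwrite("pics/mask.png",m*255)
for n,a in dict(upL=(308,77),upR=(779,90),loL=(303,218),loR=(779,230),upin=(719,117),loin=(719,200),upinL=(400,107),loinL=(400,217)).items(): print(n,P(*a,.04).round(4))
```

```text
bell ctr [ 0.4687 -0.0186  0.028 ]
  len 56.5 ang -112.5
  len 75.1 ang 156.9
  len 60.1 ang 65.4
  len 73.0 ang -25.9
box ctr [0.4499 0.1523 0.022 ]
  len 57.5 ang -94.2
  len 62.6 ang 176.5
  len 56.4 ang 86.9
  len 63.7 ang -2.5
blob 8194.0 634.3839721679688 438.89227294921875 52.863460540771484 (582, 388, 106, 103) ((633.7500610351562, 438.75), (103.94469451904297, 101.8233642578125), 45.0) [ 0.48049906 -0.13683842  0.024     ] r 0.02945392647817
blob 54201.5 519.449462890625 151.2144317626953 268.87310791015625 (263, 55, 516, 182) ((522.6427612304688, 152.859619140625), (514.66943359375, 181.09779357910156), 1.6554867029190063) [ 0.64257523 -0.0700257   0.024     ] r 0.15314203100769982
upL [0.6786 0.0505 0.04  ]
upR [ 0.6781 -0.2152  0.04  ]
loL [0.5977 0.0506 0.04  ]
loR [ 0.5977 -0.2151  0.04  ]
upin [ 0.6616 -0.1814  0.04  ]
loin [ 0.614  -0.1815  0.04  ]
upinL [ 0.6626 -0.0017  0.04  ]
loinL [ 0.5997 -0.0034  0.04  ]
```

View pics/mask.png

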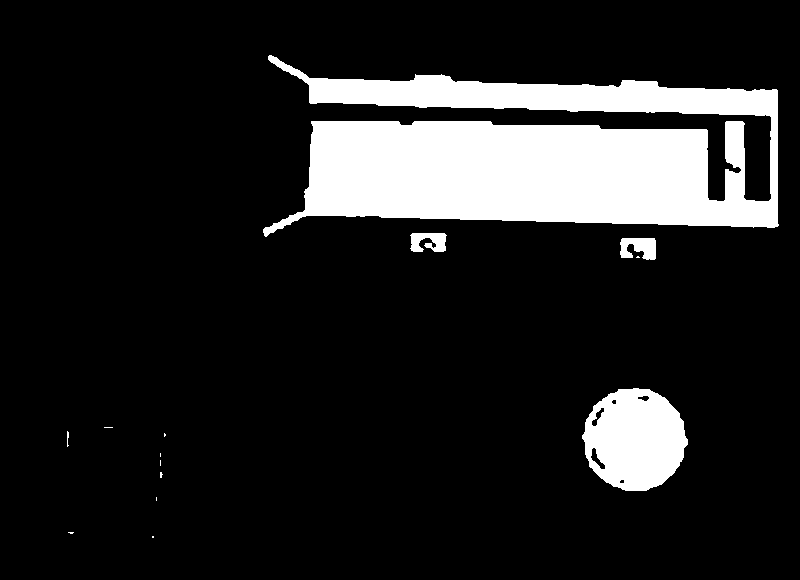

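```bash
python3 -m handwheel '[[0,0.27,0.371,-0.1,-22.6],[0,0.27,0.371,-0.1,-22.6],[0,0.27,0.371,-0.1,-22.6],[0,0.27,0.371,-0.1,-22.6],[0,0.27,0.371,-0.1,-22.6]]' 30
```

```text
time: 0.8
ee_pos: [0.3525, -0.3131, 0.1788]
tcp_rot: [-180.0, 0.0, -90.1]
wrist_force: [1.2, -0.7, 0.2]
opening: 0.0854
```

```bash
python3 -m handwheel '[[0,0.128,0.176,-0.06,0],[0,0.128,0.176,-0.06,0],[0,0.128,0.176,-0.06,0],[0,0.128,0.176,-0.06,0],[0,0.128,0.176,-0.06,0]]' 30
python3 - <<'E'
from h import *
o=get_obs();print(o["ee_pos"],o["tcp_rot"])
c=viewer.camera("wrist");cv2.imwrite("pics/w1.png",c["color"])
print(px(c,[.4805,-.1368,.024]),px(c,[.4687,-.0186,.028]))
E
```

```text
time: 1.3
ee_pos: [0.4815, -0.1342, 0.1176]
tcp_rot: [180.0, 0.0, -90.0]
wrist_force: [-0.7, -0.3, 0.8]
opening: 0.0856
[ 0.48145105 -0.13417118  0.11762427] [ 1.79984253e+02  4.60872937e-02 -8.99527146e+01]
[278.39214693 215.23994287] [139.120461   229.76905382]
```

View pics/w1.png

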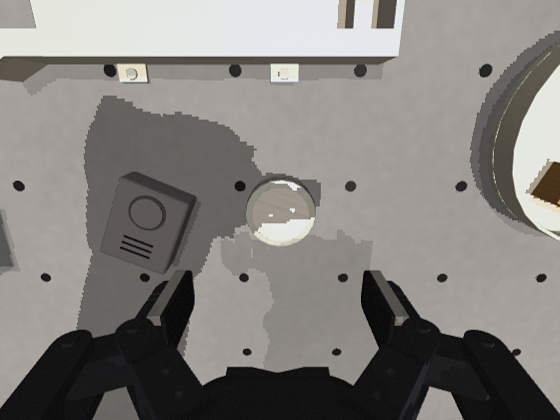

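```bash
python3 -m handwheel '[[0,0,-0.004,-0.04,0],[0,0,-0.004,-0.08,0],[0,0,-0.004,-0.1,0],[0,0,-0.004,-0.114,0],[0,0,-0.004,-0.114,0]]' 30; python3 -m handwheel '[[1,0,0,0,0],[1,0,0,0,0],[1,0,0,0,0],[1,0,0,0,0],[1,0,0,0,0]]' 30
```

```text
time: 1.85
ee_pos: [0.4814, -0.1364, 0.0011]
tcp_rot: [179.8, 0.2, -89.9]
wrist_force: [-0.7, 0.0, 1.3]
opening: 0.0852
time: 2.35
ee_pos: [0.4823, -0.1366, 0.0027]
tcp_rot: [179.9, 0.1, -89.9]
wrist_force: [-0.7, -0.6, 6.5]
opening: 0.0586
```

```bash
python3 -m handwheel '[[1,0,0,0.03,0],[1,0,0,0.07,0],[1,0,0.04,0.08,0],[1,0.02,0.08,0.08,0],[1,0.05,0.11,0.08,0]]' 30
python3 - <<'E'
from h import *
o=get_obs();print(o["ee_pos"],o["tcp_rot"],o["opening"],o["wrist_force"])
c=viewer.camera("wrist");cv2.imwrite("pics/w2.png",c["color"])
E
```

```text
time: 2.85
ee_pos: [0.5326, -0.0251, 0.0843]
tcp_rot: [-179.9, 0.1, -89.9]
wrist_force: [1.1, -0.9, -1.8]
opening: 0.0591
[ 0.53259241 -0.02508867  0.08430893] [-1.79925301e+02  1.16735520e-01 -8.99246423e+01] 0.05909372470250239 [ 1.11917426 -0.86957083 -1.845485  ]
```

View pics/w2.png

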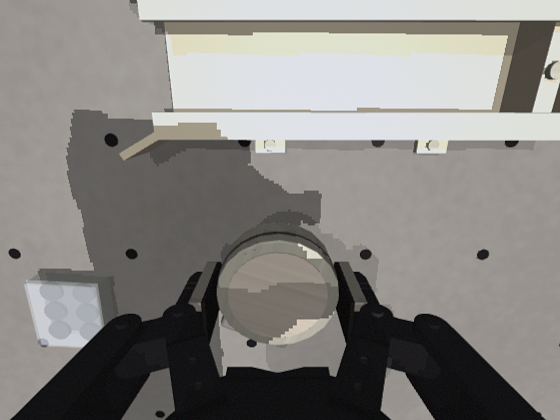

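```bash
python3 -m handwheel '[[1,0.03,0.04,0,0],[1,0.06,0.08,0,0],[1,0.09,0.12,0,0],[1,0.1055,0.14,0,0],[1,0.1055,0.14,0,0]]' 30
python3 - <<'E'
from h import *
c=viewer.camera("wrist");cv2.imwrite("pics/w3.png",c["color"])
for p in [(.6138,.0505,.04),(.6618,.0505,.04),(.5895,.0745,.04),(.6865,.0745,.04)]: print(p,px(c,p))
E
```

```text
time: 3.4
ee_pos: [0.6448, 0.0615, 0.083]
tcp_rot: [-179.9, 2.0, -85.4]
wrist_force: [0.0, -0.0, -2.6]
opening: 0.0588
(0.6138, 0.0505, 0.04) [288.7352583 279.5094691]
(0.6618, 0.0505, 0.04) [295.48162977 217.20538104]
(0.5895, 0.0745, 0.04) [253.69338797 304.80106653]
(0.6865, 0.0745, 0.04) [262.02927719 177.84820449]
```

View pics/w3.png

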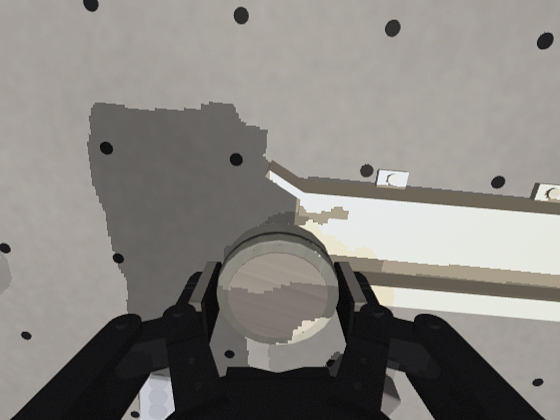

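```bash
python3 -m handwheel '[[1,0,0.02,0,-2],[1,-0.0068,0.0485,0,-4.6],[1,-0.0068,0.0485,0,-4.6]]' 30
python3 - <<'E'
from h import *
o=get_obs();print(o["ee_pos"],o["tcp_rot"],o["opening"],o["wrist_force"],o["q"])
E
```

```text
time: 3.75
ee_pos: [0.6404, 0.0683, 0.0831]
tcp_rot: [-180.0, 3.9, -85.6]
wrist_force: [-0.2, -0.9, -1.0]
opening: 0.0587
[0.64040397 0.0683191  0.08314325] [-179.95804352    3.90275655  -85.57451695] 0.058673899019046946 [-0.22887834 -0.93157766 -0.99240327] [  4.36336029  17.41439523   8.02055862  80.56834752   3.9027988
 179.94059519]
```

```bash
for i in 1; do python3 -m handwheel '[[1,0,0.01,0,8.5],[1,0,0.02,0,17],[1,0,0.03,0,25.5],[1,0,0.04,0,34],[1,0,0.04,0,42.5]]' 30; done; python3 -m handwheel '[[1,0,0,0,8.5],[1,0,0,0,17],[1,0,0,0,25.5],[1,0,0,0,34],[1,0,0,0,42.5]]' 30
```

```text
time: 4.25
ee_pos: [0.6399, 0.1089, 0.0836]
tcp_rot: [-179.9, 3.9, -42.7]
wrist_force: [0.5, 0.1, -2.2]
opening: 0.0587
time: 4.75
ee_pos: [0.6395, 0.1083, 0.0841]
tcp_rot: [-179.9, 3.9, 0.1]
wrist_force: [0.9, -0.7, -1.7]
opening: 0.0587
```

```bash
python3 -m handwheel '[[1,0,0,0,8.5],[1,0,0,0,17],[1,0,0,0,25.5],[1,0,0,0,34],[1,0,0,0,42.5]]' 30
python3 - <<'E'
from h import *
o=get_obs();print(o["ee_pos"],o["tcp_rot"],o["opening"],o["wrist_force"],o["q"])
E
```

```text
time: 5.25
ee_pos: [0.639, 0.1078, 0.0845]
tcp_rot: [-179.9, 3.9, 42.9]
wrist_force: [-0.6, 0.5, -1.3]
opening: 0.0587
[0.63903204 0.10775829 0.08454194] [-179.94161556    3.87859844   42.91879928] 0.05866580619132365 [-0.63630359  0.46734241 -1.26218844] [10.46459611 21.51160547 13.35321759 85.14719208 -2.03092301 57.6063814 ]
```

```bash
python3 -m handwheel '[[1,0.01,0,0,-8.5],[1,0.02,0.005,0,-17],[1,0.03,0.01,0,-25.5],[1,0.04,0.01,0,-32.5],[1,0.05,0.01,0,-32.5]]' 30; python3 -m handwheel '[[1,0.02,0.004,0,0],[1,0.04,0.007,0,0],[1,0.04,0.007,0,0]]' 30;python3 - <<'E'
from h import *
o=get_obs();print(o["q"])
E
```

```text
time: 5.75
ee_pos: [0.689, 0.1172, 0.085]
tcp_rot: [-179.9, 3.9, 10.1]
wrist_force: [0.0, -0.2, -1.1]
opening: 0.0588
time: 6.05
ee_pos: [0.73, 0.1238, 0.0843]
tcp_rot: [-179.9, 3.9, 10.1]
wrist_force: [0.2, -0.1, -2.5]
opening: 0.0586
[9.61281828e+00 3.64421219e+01 3.40748047e+01 9.14988182e+01
 2.80736221e-02 8.95228994e+01]
```

```bash
python3 -m handwheel '[[1,0.03,0.005,0,0],[1,0.03,0.005,0,0]]' 30; python3 -m handwheel '[[1,0.02,0.004,0,0],[1,0.02,0.004,0,0]]' 30;python3 - <<'E'
from h import *
o=get_obs();print(o["q"])
E
```

```text
time: 6.25
ee_pos: [0.7607, 0.1284, 0.0805]
tcp_rot: [-179.9, 4.1, 10.1]
wrist_force: [-1.4, -0.4, -2.5]
opening: 0.0585
time: 6.45
ee_pos: [0.7807, 0.1321, 0.0781]
tcp_rot: [-179.9, 4.2, 10.0]
wrist_force: [1.2, -0.3, -1.6]
opening: 0.059
[9.59666502e+00 4.69362073e+01 4.95064115e+01 9.68145957e+01
 2.74593941e-02 8.95596392e+01]
```

```bash
python3 -m handwheel '[[1,0.03,0.005,0.005,0],[1,0.04,0.007,0.005,0],[1,0.05,0.008,0.005,0]]' 30; python3 -m handwheel '[[1,0.02,0.004,0.002,0],[1,0.02,0.004,0.002,0]]' 30;python3 - <<'E'
from h import *
o=get_obs();print(o["q"])
E
```

```text
time: 6.75
ee_pos: [0.8225, 0.1386, 0.0749]
tcp_rot: [-179.9, 4.3, 10.0]
wrist_force: [-1.0, -0.5, -3.7]
opening: 0.0585
time: 6.95
ee_pos: [0.8302, 0.1405, 0.0727]
tcp_rot: [-179.9, 3.3, 10.0]
wrist_force: [0.6, -0.8, -1.3]
opening: 0.0587
[9.59222484e+00 5.99412742e+01 7.05281354e+01 1.03919171e+02
 3.00172754e-02 8.95725916e+01]
```

```bash
python3 -m handwheel '[[1,0.03,0.005,0.002,0],[1,0.03,0.005,0.002,0]]' 30; python3 -m handwheel '[[1,0.03,0.005,0.002,0],[1,0.03,0.005,0.002,0]]' 30
```

```text
time: 7.15
ee_pos: [0.8425, 0.1425, 0.0689]
tcp_rot: [-180.0, 1.8, 10.0]
wrist_force: [-1.0, 0.1, -2.0]
opening: 0.0589
time: 7.35
ee_pos: [0.8547, 0.1445, 0.0637]
tcp_rot: [-180.0, 0.5, 10.0]
wrist_force: [-0.0, -0.2, -2.0]
opening: 0.0588
```

```bash
python3 -m handwheel '[[1,-0.04,-0.005,0.01,8],[1,-0.085,-0.01,0.02,16],[1,-0.13,-0.015,0.02,24],[1,-0.17,-0.02,0.02,32],[1,-0.21,-0.025,0.02,40]]' 30; python3 -m handwheel '[[1,-0.005,0,0,8],[1,-0.005,0,0,16],[1,-0.005,0,0,24],[1,-0.005,0,0,32],[1,-0.005,0,0,40]]' 30
python3 - <<'E'
from h import *
o=get_obs();print(o["ee_pos"],o["tcp_rot"],o["q"])
E
```

```text
time: 7.85
ee_pos: [0.6874, 0.1247, 0.0836]
tcp_rot: [180.0, 0.4, 40.9]
wrist_force: [0.9, 1.0, 0.0]
opening: 0.0585
time: 8.35
ee_pos: [0.6823, 0.1248, 0.084]
tcp_rot: [180.0, 0.4, 81.2]
wrist_force: [1.0, 0.2, -1.4]
opening: 0.0586
[0.68234964 0.12475155 0.08403875] [179.95841007   0.3812122   81.21192278] [10.51422581 24.6237754  17.49464405 82.95762808 -0.37353092 19.30244748]
```

```bash
python3 -m handwheel '[[1,-0.025,-0.005,-0.01,7],[1,-0.0443,-0.008,-0.02,8.8],[1,-0.0443,-0.008,-0.045,8.8],[1,-0.0443,-0.008,-0.07,8.8],[1,-0.0443,-0.008,-0.078,8.8]]' 30
python3 - <<'E'
from h import *
o=get_obs();print(o["ee_pos"],o["tcp_rot"])
c=viewer.camera("top");crop(c,170,140,200,145,4,"pics/t4.png")
E
```

```text
time: 8.85
ee_pos: [0.6365, 0.1165, 0.0037]
tcp_rot: [-179.9, 0.4, 90.0]
wrist_force: [-0.7, -0.4, -1.9]
opening: 0.0586
[0.63652697 0.11646277 0.0036737 ] [-179.86561589    0.41533694   90.01330455]
```

View pics/t4.png

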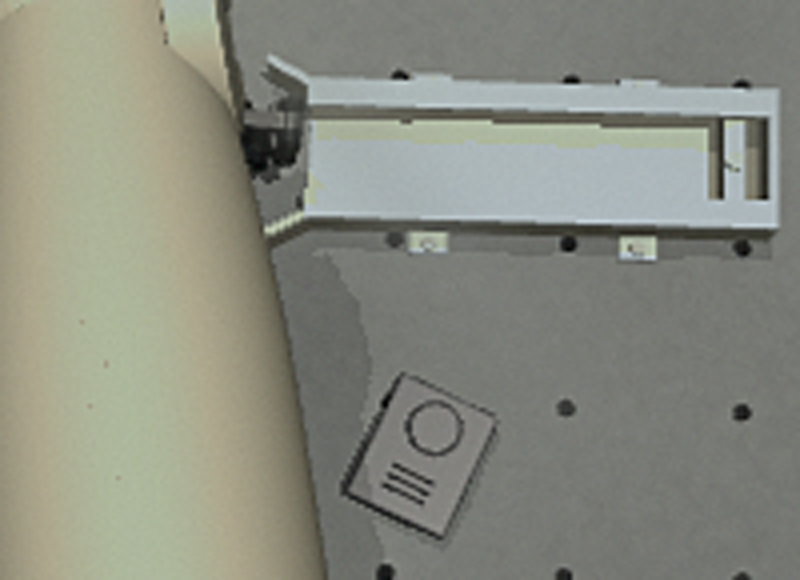

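```bash
python3 -m handwheel '[[1,0.0015,-0.02,0,0],[1,0.0015,-0.04,0,0],[1,0.0015,-0.055,0,0]]' 30;  python3 -m handwheel '[[1,0,-0.02,0,0],[1,0,-0.04,0,0],[1,0,-0.052,0,0],[1,0,-0.052,0,0]]' 30
```

```text
time: 9.2
ee_pos: [0.6388, 0.0606, 0.0048]
tcp_rot: [-179.9, 0.4, 90.0]
wrist_force: [-0.2, -0.9, -1.2]
opening: 0.0587
time: 9.6
ee_pos: [0.6391, 0.0073, 0.0055]
tcp_rot: [-180.0, 0.4, 89.9]
wrist_force: [-0.2, 0.7, -2.1]
opening: 0.0588
```

```bash
python3 -m handwheel '[[1,0,-0.002,-0.0025,0],[0.5,0,-0.002,-0.0025,0],[0,0,-0.002,-0.0025,0],[0,0,-0.002,-0.0025,0],[0,0,-0.002,-0.0025,0]]' 30;  python3 -m handwheel '[[0,0,0,0.03,0],[0,0,0,0.07,0],[0,0,0,0.09,0],[0,0,0.04,0.09,0],[0,-0.02,0.08,0.09,0]]' 30
python3 - <<'E'
from h import *
c=viewer.camera("wrist");cv2.imwrite("pics/w5.png",c["color"])
E
```

```text
time: 10.1
ee_pos: [0.6392, 0.0057, 0.0031]
tcp_rot: [-180.0, 0.4, 89.9]
wrist_force: [-0.2, 0.2, -0.1]
opening: 0.0855
time: 10.6
ee_pos: [0.6208, 0.0861, 0.094]
tcp_rot: [179.9, 0.4, 89.8]
wrist_force: [0.4, 0.7, -0.3]
opening: 0.0854
```

View pics/w5.png

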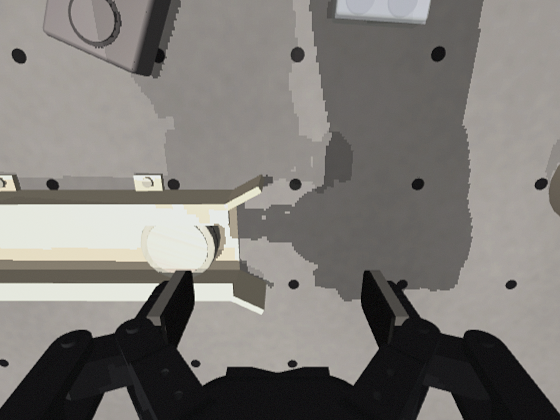

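```bash
python3 -m handwheel '[[0,-0.02,0.01,0.01,8],[0,-0.05,0.02,0.02,16],[0,-0.08,0.03,0.03,24],[0,-0.11,0.04,0.03,32],[0,-0.13,0.05,0.03,40]]' 30;  python3 -m handwheel '[[0,-0.02,0.01,0,8],[0,-0.04,0.015,0,16],[0,-0.04,0.015,0,24],[0,-0.04,0.015,0,32],[0,-0.04,0.015,0,40]]' 30
python3 - <<'E'
from h import *
c=viewer.camera("wrist");cv2.imwrite("pics/w6.png",c["color"]);o=get_obs();print(o["ee_pos"],o["tcp_rot"])
print(px(c,[.4499,.1523,.022]))
np.save("w6.npy",np.r_[c["origin"],c["orientation"]])
E
```

```text
time: 11.15
ee_pos: [0.4855, 0.1424, 0.1243]
tcp_rot: [180.0, 0.3, 130.4]
wrist_force: [-0.3, 0.6, 0.7]
opening: 0.0855
time: 11.65
ee_pos: [0.4453, 0.1576, 0.1246]
tcp_rot: [180.0, 0.3, 170.8]
wrist_force: [-1.0, 0.8, -0.1]
opening: 0.0853
[0.44533909 0.15758167 0.12456869] [179.97532228   0.32363488 171.26216596]
[272.22796273 207.52085137]
```

View pics/w6.png

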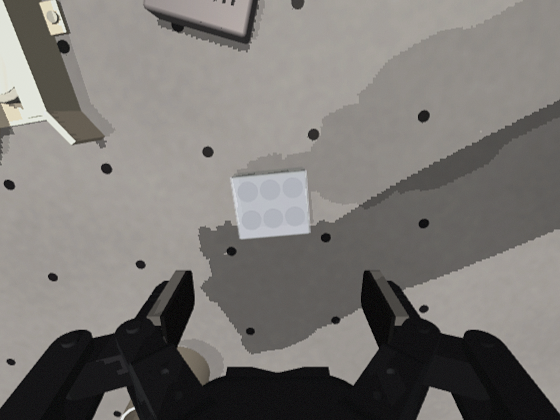

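```bash
python3 -m handwheel '[[0,0.0055,-0.0066,-0.03,5.2],[0,0.0055,-0.0066,-0.07,5.2],[0,0.0055,-0.0066,-0.1,5.2],[0,0.0055,-0.0066,-0.121,5.2],[0,0.0055,-0.0066,-0.121,5.2]]' 30; python3 -m handwheel '[[1,0,0,0,0],[1,0,0,0,0],[1,0,0,0,0],[1,0,0,0,0],[1,0,0,0,0]]' 30
```

```text
time: 12.2
ee_pos: [0.4488, 0.1504, 0.0008]
tcp_rot: [-179.9, 0.1, 176.3]
wrist_force: [-0.1, 0.2, -0.0]
opening: 0.0858
time: 12.7
ee_pos: [0.4496, 0.1507, 0.002]
tcp_rot: [-180.0, 0.2, 176.3]
wrist_force: [-0.9, -0.5, 5.9]
opening: 0.0635
```

```bash
python3 -m handwheel '[[1,0,0,0.03,0],[1,0,0,0.07,-8],[1,0.03,0,0.085,-16],[1,0.06,0,0.085,-24],[1,0.09,0,0.085,-32]]' 30; python3 -m handwheel '[[1,0.03,-0.005,0,-8],[1,0.06,-0.01,0,-16],[1,0.09,-0.015,0,-24],[1,0.095,-0.02,0,-32],[1,0.098,-0.025,0,-40]]' 30;  python3 - <<'E'
from h import *
o=get_obs();print(o["ee_pos"],o["tcp_rot"])
c=viewer.camera("wrist");cv2.imwrite("pics/w7.png",c["color"])
E
```

```text
time: 13.2
ee_pos: [0.5412, 0.1508, 0.0883]
tcp_rot: [179.9, 0.2, 144.0]
wrist_force: [-0.4, 0.0, -0.5]
opening: 0.0629
time: 13.7
ee_pos: [0.6399, 0.1254, 0.0875]
tcp_rot: [180.0, 0.2, 103.6]
wrist_force: [-0.4, 0.0, -1.7]
opening: 0.0633
[0.63991656 0.12544912 0.0875258 ] [179.98794542   0.24721288 103.62942769]
```

View pics/w7.png

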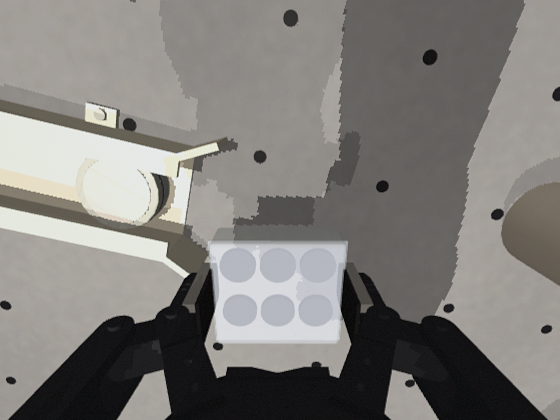

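```bash
python3 -m handwheel '[[1,-0.001,0.002,0,-8],[1,-0.001,0.002,-0.02,-13.6],[1,-0.001,0.002,-0.05,-13.6],[1,-0.001,0.002,-0.075,-13.6],[1,-0.001,0.002,-0.084,-13.6]]' 30; python3 -m handwheel '[[1,0,-0.02,0,0],[1,0,-0.04,0,0],[1,0,-0.06,0,0],[1,0,-0.06,0,0]]' 30
```

```text
time: 14.25
ee_pos: [0.6373, 0.1266, 0.0015]
tcp_rot: [-179.8, 0.3, 89.7]
wrist_force: [-16.1, -3.0, 31.9]
opening: 0.0634
time: 14.65
ee_pos: [0.6375, 0.0648, 0.0024]
tcp_rot: [-179.9, 0.3, 89.7]
wrist_force: [0.4, -0.3, -0.5]
opening: 0.0636
```

```bash
python3 -m handwheel '[[1,0.0005,-0.01,0.0005,0],[1,0.0005,-0.02,0.0005,0],[1,0.0005,-0.03,0.0005,0]]' 30; python3 -m handwheel '[[1,0,-0.01,0,0],[1,0,-0.02,0,0],[1,0,-0.03,0,0],[1,0,-0.03,0,0]]' 30;  python3 - <<'E'
from h import *
c=viewer.camera("wrist");cv2.imwrite("pics/w8.png",c["color"])
E
```

```text
time: 14.95
ee_pos: [0.6382, 0.0346, 0.0033]
tcp_rot: [-179.9, 0.3, 89.7]
wrist_force: [0.9, 1.5, -0.6]
opening: 0.063
time: 15.35
ee_pos: [0.6382, 0.003, 0.0033]
tcp_rot: [-179.9, 0.3, 89.6]
wrist_force: [0.4, 0.5, -1.0]
opening: 0.0633
```

View pics/w8.png

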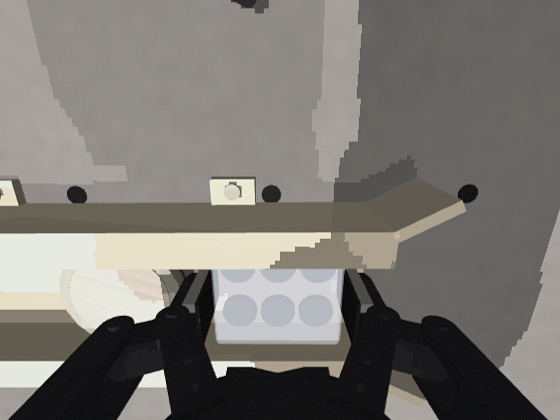

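```bash
python3 -m handwheel '[[1,0,0,-0.001,0],[0.5,0,0,-0.001,0],[0,0,0,-0.001,0],[0,0,0,-0.001,0],[0,0,0,-0.001,0]]' 30;  python3 -m handwheel '[[0,0,0,0.03,0],[0,0,0,0.07,0],[0,0,0,0.1,0],[0,-0.02,0,0.11,0],[0,-0.05,0,0.11,6]]' 30
python3 - <<'E'
from h import *
c=viewer.camera("wrist");cv2.imwrite("pics/w9.png",c["color"])
E
```

```text
time: 15.9
ee_pos: [0.6383, 0.0039, 0.0024]
tcp_rot: [-179.9, 0.3, 89.7]
wrist_force: [0.7, 0.8, -0.7]
opening: 0.0857
time: 16.4
ee_pos: [0.5896, 0.004, 0.1146]
tcp_rot: [179.9, 0.4, 95.7]
wrist_force: [-1.2, -0.2, -0.3]
opening: 0.0854
```

View pics/w9.png

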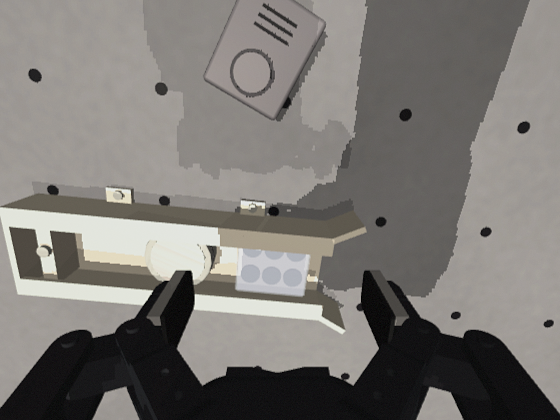

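```bash
python3 -m handwheel '[[0,-0.03,-0.005,0.02,8],[0,-0.06,-0.01,0.02,16],[0,-0.09,-0.015,0.02,24],[0,-0.121,-0.022,0.02,32],[0,-0.121,-0.022,0.02,40]]' 30;  python3 -m handwheel '[[0,0,0,0,8],[0,0,0,0,16],[0,0,0,0,20],[0,0,0,0,20]]' 30
python3 - <<'E'
from h import *
c=viewer.camera("wrist");cv2.imwrite("pics/w10.png",c["color"]);o=get_obs();print(o["ee_pos"],o["tcp_rot"])
print(px(c,[.4687,-.0186,.028]))
s=c["color"];crop(c,190,130,180,140,4,"pics/w10c.png")
np.savez("w10.npz",**{k:np.array(c[k]) for k in("K","origin","orientation")})
E
```

```text
time: 16.95
ee_pos: [0.4609, -0.0185, 0.1339]
tcp_rot: [-179.8, 0.3, 136.5]
wrist_force: [1.2, 0.4, -0.9]
opening: 0.0854
time: 17.35
ee_pos: [0.4609, -0.0186, 0.1341]
tcp_rot: [-179.8, 0.4, 156.6]
wrist_force: [-0.2, -0.1, -0.3]
opening: 0.0854
[ 0.46092883 -0.01853363  0.13407866] [-179.81471975    0.35537265  156.41993654]
[270.9393641  214.56586808]
```

View pics/w10c.png

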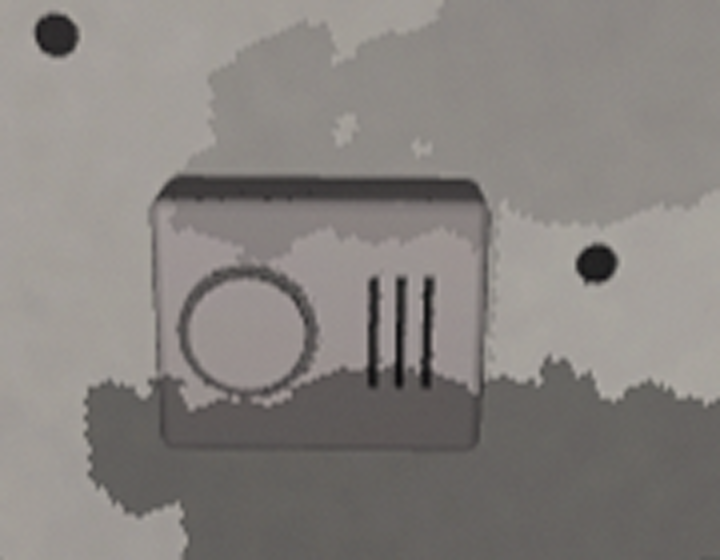

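View pics/w10.png

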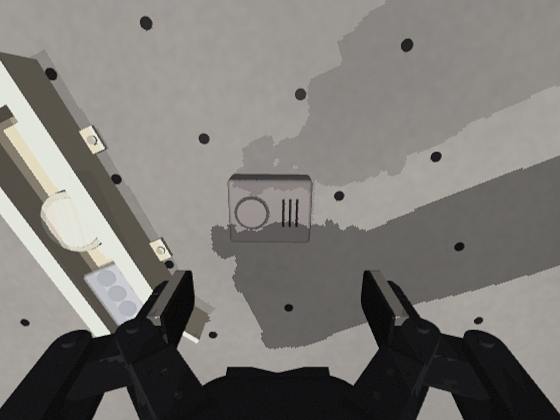

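Run:
```python
from h import *
c=dict(np.load("w10.npz"))
w=np.array([onz(c,190+(x+.5)/4-.5,130+(y+.5)/4-.5,.028) for x,y in [(157,200),(486,205),(477,447),(164,445)]])
print(w.mean(0),w)
for i in range(4):
    d=w[(i+1)%4]-w[i];print(np.linalg.norm(d),np.degrees(np.arctan2(d[1],d[0])))
```

```text
[ 0.46852158 -0.02140881  0.028     ] [[ 0.4890442  -0.06201573  0.028     ]
 [ 0.4246111  -0.03306112  0.028     ]
 [ 0.447179    0.01916466  0.028     ]
 [ 0.51325202 -0.00972305  0.028     ]]
0.07063988550886678 155.8020447950009
0.056893250579524046 66.62977957479922
0.07211202595136099 -23.6153767559574
0.05762415675949589 -114.84080621639198
```

```bash
python3 -m handwheel '[[0,0.0077,-0.0015,-0.03,-0.4],[0,0.0077,-0.0015,-0.07,-0.4],[0,0.0077,-0.0015,-0.095,-0.4],[0,0.0077,-0.0015,-0.095,-0.4]]' 30
python3 - <<'E'
from h import *
c=viewer.camera("wrist");cv2.imwrite("pics/w11.png",c["color"]);o=get_obs();print(o["ee_pos"],o["tcp_rot"])
E
```

```text
time: 17.8
ee_pos: [0.4664, -0.0199, 0.0357]
tcp_rot: [-179.7, 0.0, 155.9]
wrist_force: [-0.2, -0.3, 0.5]
opening: 0.0852
[ 0.46760225 -0.01999623  0.03815832] [-179.74803908    0.20710812  155.92660246]
```

View pics/w11.png

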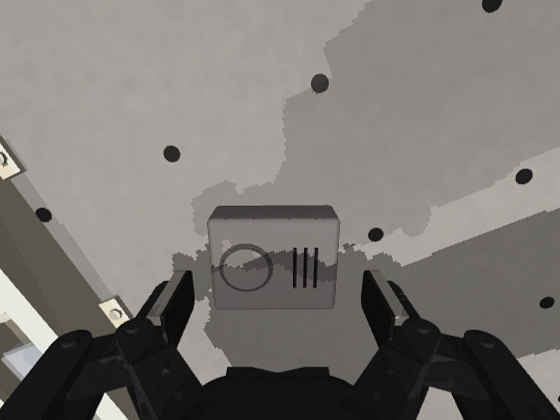

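```bash
python3 -m handwheel '[[0,0.0015,-0.0006,-0.01,0],[0,0.0015,-0.0006,-0.02,0],[0,0.0015,-0.0006,-0.03,0],[0,0.0015,-0.0006,-0.034,0]]' 30;  python3 -m handwheel '[[1,0,0,0,0],[1,0,0,0,0],[1,0,0,0,0],[1,0,0,0,0],[1,0,0,0,0]]' 30
```

```text
time: 18.25
ee_pos: [0.4687, -0.0206, 0.0031]
tcp_rot: [-179.7, 0.2, 155.9]
wrist_force: [-0.3, 0.4, 0.1]
opening: 0.0856
time: 18.75
ee_pos: [0.4687, -0.0206, 0.0032]
tcp_rot: [-179.7, 0.2, 155.9]
wrist_force: [0.8, -0.1, -1.7]
opening: 0.0737
```

```bash
python3 -m handwheel '[[1,0,0,0.03,0],[1,0,0.01,0.07,-8],[1,0.02,0.04,0.09,-16],[1,0.04,0.08,0.09,-24],[1,0.06,0.11,0.09,-32]]' 30; python3 -m handwheel '[[1,0.035,0.02,0,-8],[1,0.07,0.04,0,-16],[1,0.1,0.045,0,-24],[1,0.109,0.045,0,-32],[1,0.109,0.045,0,-33.9]]' 30;  python3 - <<'E'
from h import *
o=get_obs();print(o["ee_pos"],o["tcp_rot"])
c=viewer.camera("wrist");cv2.imwrite("pics/w12.png",c["color"])
E
```

```text
time: 19.25
ee_pos: [0.5299, 0.0912, 0.0945]
tcp_rot: [-179.9, 0.2, 123.6]
wrist_force: [0.7, 0.2, -1.0]
opening: 0.0731
time: 19.75
ee_pos: [0.6401, 0.1366, 0.0933]
tcp_rot: [-179.8, 0.2, 89.4]
wrist_force: [-0.7, 0.3, -2.1]
opening: 0.0731
[0.64005902 0.13658866 0.09334629] [-179.81180882    0.22256369   89.40258843]
```

View pics/w12.png

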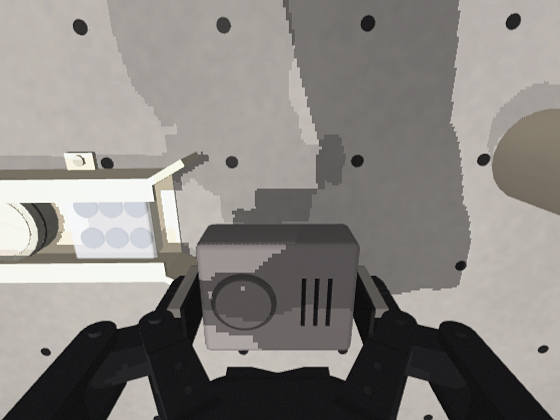

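```bash
python3 -m handwheel '[[1,-0.002,0,-0.03,0.5],[1,-0.002,0,-0.06,0.5],[1,-0.002,0,-0.08,0.5],[1,-0.002,0,-0.0885,0.5],[1,-0.002,0,-0.0885,0.5]]' 30; python3 -m handwheel '[[1,0,-0.015,0,0],[1,0,-0.03,0,0],[1,0,-0.045,0,0],[1,0,-0.06,0,0],[1,0,-0.06,0,0]]' 30
```

```text
time: 20.3
ee_pos: [0.6369, 0.1363, 0.0047]
tcp_rot: [-179.7, 0.2, 90.0]
wrist_force: [-0.0, 0.8, -1.8]
opening: 0.0734
time: 20.8
ee_pos: [0.6371, 0.0737, 0.005]
tcp_rot: [-179.8, 0.3, 89.8]
wrist_force: [-0.5, -0.7, -1.3]
opening: 0.0734
```

```bash
python3 -m handwheel '[[1,0.001,-0.01,0,0],[1,0.001,-0.02,0,0],[1,0.001,-0.03,0,0],[1,0.001,-0.032,-0.001,0]]' 30; python3 -m handwheel '[[1,0,0,-0.001,0],[0.5,0,0,-0.001,0],[0,0,0,-0.001,0],[0,0,0,-0.001,0],[0,0,0,-0.001,0]]' 30;  python3 -m handwheel '[[0,0,0,0.03,0],[0,0,0,0.07,0],[0,0,0.04,0.08,0],[0.5,0,0.08,0.08,0],[1,0,0.085,0.08,0]]' 30;  python3 - <<'E'
from h import *
o=get_obs();print(o["ee_pos"],o["tcp_rot"])
c=viewer.camera("wrist");cv2.imwrite("pics/w13.png",c["color"])
E
```

```text
time: 21.2
ee_pos: [0.6384, 0.0409, 0.0046]
tcp_rot: [-179.8, 0.2, 89.8]
wrist_force: [-2.7, 6.2, 7.9]
opening: 0.0732
time: 21.7
ee_pos: [0.6383, 0.0407, 0.0033]
tcp_rot: [-179.8, 0.3, 89.8]
wrist_force: [0.5, -0.7, -0.3]
opening: 0.0852
time: 22.2
ee_pos: [0.6383, 0.1292, 0.0837]
tcp_rot: [-179.8, 0.2, 90.0]
wrist_force: [-0.5, -0.0, -0.2]
opening: 0.0589
[0.63833455 0.1292012  0.08371635] [-179.84223226    0.20927255   89.97846817]
```

View pics/w13.png

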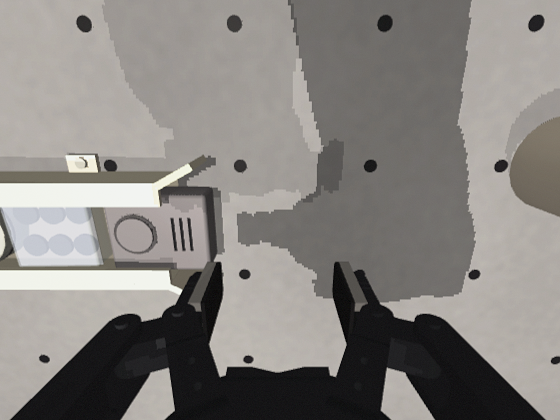

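```bash
python3 -m handwheel '[[1,0,-0.01,-0.02,0],[1,0,-0.01,-0.04,0],[1,0,-0.01,-0.06,0],[1,0,-0.01,-0.075,0],[1,0,-0.01,-0.076,0]]' 60; python3 -m handwheel '[[1,0,-0.01,0,0],[1,0,-0.02,0,0],[1,0,-0.03,0,0],[1,0,-0.035,0,0]]' 60
python3 - <<'E'
from h import *
c=viewer.camera("wrist");cv2.imwrite("pics/w14.png",c["color"])
E
```

```text
time: 22.75
ee_pos: [0.6367, 0.1172, 0.0045]
tcp_rot: [-179.6, 0.3, 89.9]
wrist_force: [-0.3, -0.2, -0.1]
opening: 0.0003
time: 23.15
ee_pos: [0.6372, 0.081, 0.0055]
tcp_rot: [-179.6, 0.3, 89.9]
wrist_force: [0.6, 0.9, 1.1]
opening: 0.0001
```

View pics/w14.png

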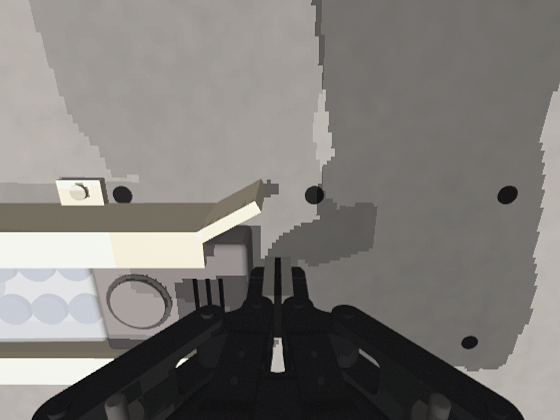

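```bash
python3 -m handwheel '[[1,0.0005,-0.004,0,0],[1,0.0005,-0.008,0,0],[1,0.0005,-0.012,0,0],[1,0.0005,-0.016,0,0],[1,0.0005,-0.017,0,0]]' 60; for i in 1 2 3; do python3 -m handwheel '[[1,0,-0.001,0,0],[1,0,-0.002,0,0]]' 60 | egrep 'pos|force'; done
```

```text
time: 23.7
ee_pos: [0.6379, 0.0635, 0.0057]
tcp_rot: [-179.7, 0.3, 89.9]
wrist_force: [0.0, 5.1, 3.2]
opening: -0.0
ee_pos: [0.6379, 0.0616, 0.0057]
wrist_force: [-0.3, 3.4, 3.1]
ee_pos: [0.6379, 0.0597, 0.0057]
wrist_force: [-0.3, 3.6, 2.4]
ee_pos: [0.6379, 0.0576, 0.0057]
wrist_force: [-0.1, 4.1, 2.4]
```

```bash
python3 -m handwheel '[[1,0,-0.001,0,0],[1,0,-0.002,0,0]]' 60 | egrep 'pos|force'; python3 -m handwheel '[[1,0,-0.001,0,0],[1,0,-0.002,0,0]]' 60 | egrep 'pos|force'
```

```text
ee_pos: [0.6379, 0.0555, 0.0057]
wrist_force: [0.3, 3.9, 3.1]
ee_pos: [0.6379, 0.0534, 0.0057]
wrist_force: [0.7, 3.4, 3.1]
```

```bash
python3 -m handwheel '[[1,0,-0.001,0,0],[1,0,-0.002,0,0]]' 60 | egrep 'pos|force'; python3 -m handwheel '[[1,0,-0.001,0,0],[1,0,-0.002,0,0]]' 60 | egrep 'pos|force'
```

```text
ee_pos: [0.6379, 0.0513, 0.0058]
wrist_force: [0.2, 3.4, 2.1]
ee_pos: [0.6379, 0.0492, 0.0057]
wrist_force: [-0.1, 3.7, 1.7]
```

```bash
python3 -m handwheel '[[1,0,-0.001,0,0],[1,0,-0.002,0,0]]' 60 | egrep 'pos|force'; python3 -m handwheel '[[1,0,-0.001,0,0],[1,0,-0.002,0,0]]' 60 | egrep 'pos|force'
```

```text
ee_pos: [0.6378, 0.0472, 0.0057]
wrist_force: [0.3, 3.6, 2.3]
ee_pos: [0.6379, 0.0451, 0.0057]
wrist_force: [0.0, 3.0, 2.1]
```

Run:
```python
from h import *
c=viewer.camera("top");crop(c,225,150,145,60,5,"pics/t15.png")
c=viewer.camera("side");crop(c,260,170,110,120,5,"pics/s15.png")
```

```text
(no output)
```

View pics/t15.png

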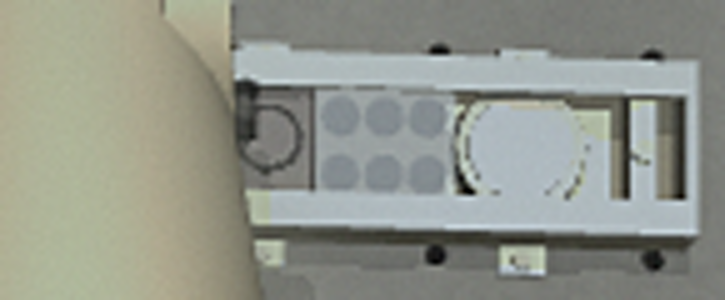

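View pics/s15.png

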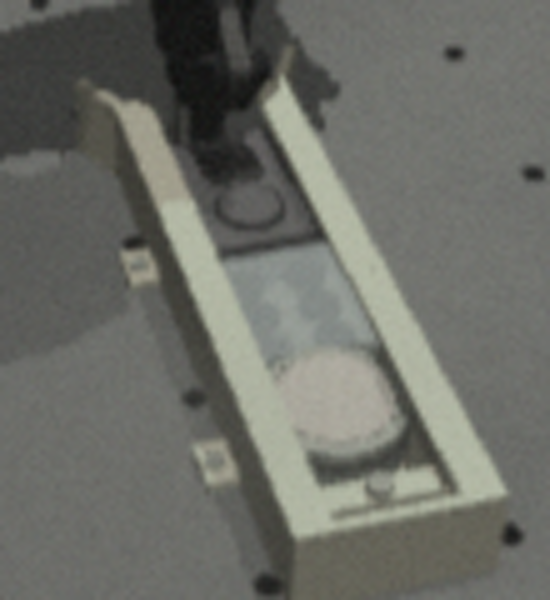

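```bash
python3 -m handwheel '[[1,0,-0.001,0,0],[1,0,-0.002,0,0],[1,0,-0.003,0,0],[1,0,-0.004,0,0]]' 60 | egrep 'pos|force'; python3 -m handwheel '[[1,0,-0.001,0,0],[1,0,-0.002,0,0],[1,0,-0.003,0,0]]' 60 | egrep 'pos|force'
```

```text
ee_pos: [0.6379, 0.0409, 0.0057]
wrist_force: [0.2, 4.7, 2.1]
ee_pos: [0.6378, 0.0378, 0.0057]
wrist_force: [0.4, 3.1, 1.9]
```

```bash
python3 -m handwheel '[[1,0,-0.001,0,0],[1,0,-0.002,0,0]]' 60 | egrep 'pos|force'
```

```text
ee_pos: [0.6379, 0.0357, 0.0057]
wrist_force: [0.4, 3.8, 2.2]
```

```bash
python3 -m handwheel '[[1,0,-0.001,0,0],[1,0,-0.002,0,0]]' 60 | egrep 'pos|force'
```

```text
ee_pos: [0.6378, 0.0336, 0.0057]
wrist_force: [0.2, 3.1, 2.1]
```

```bash
python3 -m handwheel '[[1,0,-0.001,0,0],[1,0,-0.002,0,0]]' 60 | egrep 'pos|force'
```

```text
ee_pos: [0.6378, 0.0315, 0.0057]
wrist_force: [-0.4, 3.6, 3.1]
```

```bash
python3 -m handwheel '[[1,0,-0.0007,0,0],[1,0,-0.0015,0,0]]' 60 | egrep 'pos|force'
```

```text
ee_pos: [0.6378, 0.0299, 0.0057]
wrist_force: [-0.2, 3.3, 2.4]
```

```bash
python3 -m handwheel '[[1,0,-0.0007,0,0],[1,0,-0.0015,0,0]]' 60 | egrep 'pos|force'
```

```text
ee_pos: [0.6378, 0.0284, 0.0057]
wrist_force: [0.9, 4.1, 2.2]
```

```bash
python3 -m handwheel '[[1,0,-0.0007,0,0],[1,0,-0.0015,0,0]]' 60 | egrep 'pos|force'
```

```text
ee_pos: [0.6378, 0.0268, 0.0057]
wrist_force: [-0.1, 4.4, 2.4]
```

```bash
python3 -m handwheel '[[1,0,-0.0007,0,0],[1,0,-0.0015,0,0]]' 60 | egrep 'pos|force'
```

```text
ee_pos: [0.6378, 0.0261, 0.0057]
wrist_force: [-0.5, 11.9, 2.6]
```

```bash
python3 -m handwheel '[[1,0,-0.0007,0,0],[1,0,-0.0014,0,0]]' 60 | egrep 'pos|force'
```

```text
ee_pos: [0.6378, 0.0261, 0.0058]
wrist_force: [-0.8, 13.5, 2.3]
```

```bash
python3 -m handwheel '[[1,0,-0.001,0,0],[1,0,-0.001,0,0],[1,0,-0.001,0,0]]' 60 | egrep 'time|pos|force'
python3 - <<'E'
from h import *
c=viewer.camera("top");crop(c,225,150,145,60,5,"pics/t16.png")
c=viewer.camera("side");crop(c,260,170,110,120,5,"pics/s16.png")
print(get_obs()["wrist_force"])
E
```

```text
time: 28.2
ee_pos: [0.6378, 0.0262, 0.0058]
wrist_force: [0.2, 9.4, 2.5]
[0.2196902  9.64788564 2.18799098]
```

View pics/t16.png

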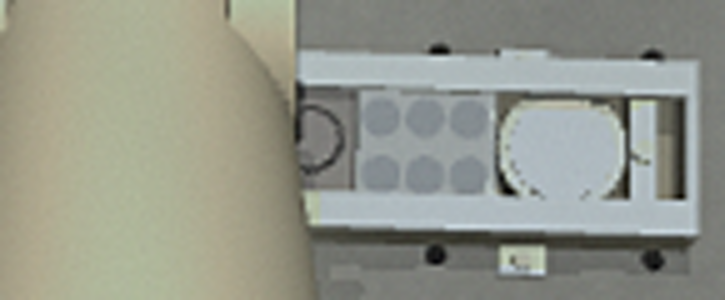

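View pics/s16.png

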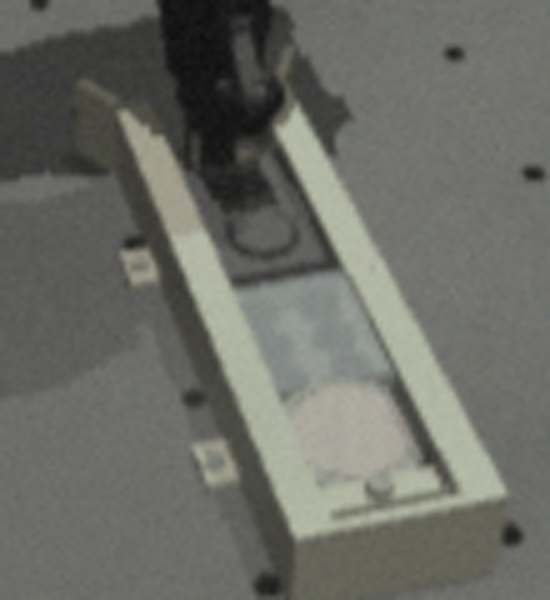

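```bash
python3 -m handwheel '[[1,0,0.003,0,0],[1,0,0.01,0,0],[1,0,0.03,0.005,0],[1,0,0.06,0.02,0],[1,0,0.08,0.06,0]]' 60; python3 -m handwheel '[[1,0,0,0.04,0],[1,-0.04,0.01,0.05,0],[1,-0.08,0.02,0.05,0],[1,-0.12,0.03,0.05,0],[1,-0.15,0.04,0.05,0]]' 60; python3 -m handwheel '[[1,-0.04,0,0,0],[1,-0.08,0,0,0],[1,-0.08,0,0,0]]' 60
python3 - <<'E'
from h import *
c=viewer.camera("top");crop(c,225,150,145,60,5,"pics/t17.png");cv2.imwrite("pics/t17f.png",c["color"])
c=viewer.camera("side");crop(c,260,170,110,120,5,"pics/s17.png")
E
```

```text
time: 28.8
ee_pos: [0.6354, 0.107, 0.0622]
tcp_rot: [-179.3, 0.0, 90.0]
wrist_force: [0.8, 0.4, 0.5]
opening: -0.0001
time: 29.3
ee_pos: [0.4833, 0.147, 0.1121]
tcp_rot: [-179.2, 0.1, 90.0]
wrist_force: [-0.5, 0.3, -0.2]
opening: 0.0001
time: 29.6
ee_pos: [0.3997, 0.1466, 0.1121]
tcp_rot: [-179.2, 0.1, 90.1]
wrist_force: [0.7, 0.2, 0.6]
opening: -0.0
```

View pics/t17f.png

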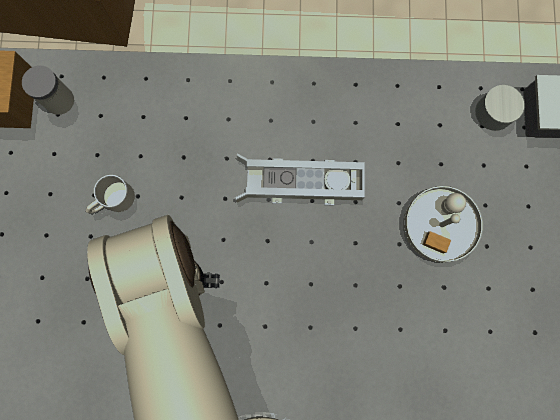

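View pics/t17.png

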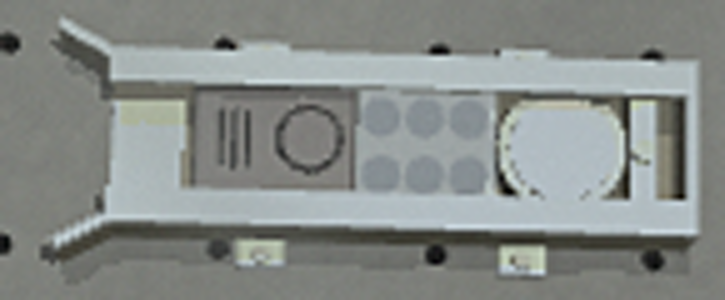

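View pics/s17.png

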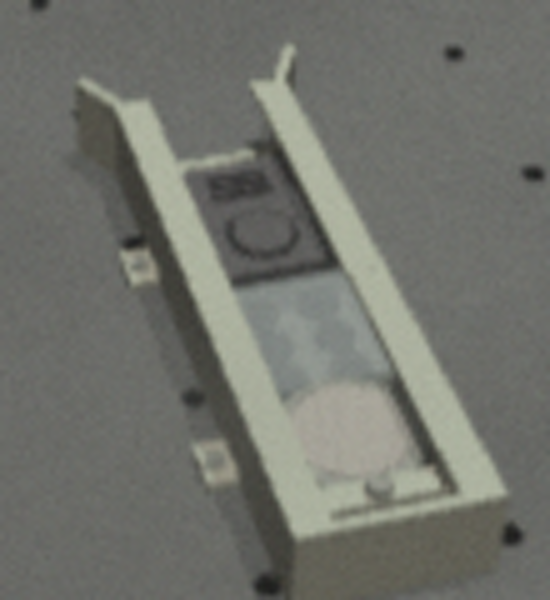

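```bash
python3 -c "
from workcell import job_done; print(job_done())"
```

```text
the job is handed in; nothing more can be done
None
```

The tin, cell box and doorbell unit are in the rack in that order, flat and pressed up against the stop. I handed the job in at about 30 s of the 67 s allowed; it returned no verdict.

**What I did:** I gripped each piece along the lane and slid it in through the mouth. The cell box pushed the tin ahead of it, and the doorbell pushed both. I then pushed the row on with closed fingertips in small steps.

**At the stop:** Sliding took about 3–4.5 N, with single readings up to about 6 N. At the stop the wrist force rose to 12–13.5 N, just over the suggested 12 N, and settled at about 9.5 N. I pressed for about 0.7 s in all, then backed off and moved the arm clear.

**Last checks, from the top view:**

| Check | Measured | Limit |
|---|---|---|
| Tin centre to cell box centre | about 63 mm | under 67 mm |
| Cell box centre to doorbell centre | about 70 mm | under 74 mm |

- **Position:** The doorbell's rear edge is well inside the mouth, and the row did not shift when I let go.
- **Bystanders:** The mug and bulb look unmoved in the top picture.
- **Tin to cell box gap:** The top view shows a dark line up to about 3 mm wide between them. I took it for the tin's rounded edge, because it looked the same while the row was pressed.

**What went wrong on the way:**
- The last joint reached its limit while I was carrying the tin and tilted the tool about 4°. I turned half round and straightened it by stretching the arm out.
- Lowering the cell box in front of the mouth pressed briefly on the shelf, with a reading of 32 N upward.
- The two cameras disagreed by up to 3 mm on where the tin and doorbell were. I took values in between, and both grasps held.

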